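Zero the scale, then hold the yerba dispenser over the gourd

TASK

Get ready to dose yerba by weight: press the scale's three keys fully, one at a time, in the order green, blue, yellow, then pick up the red dispenser and carry it, kept upright, across the stacked bamboo trays to the orange gourd standing on the scale. Finish still holding it there, motionless: spout centred over the gourd's mouth and about 15 mm above it, touching nothing but your gripper, dispenser square to the scale with its black latch towards the key side. Do not bump the gourd or the tray stack, and leave everything else where it is.

Things in the scene. Friction and masses are not known exactly. Their poses are not given: they have to be found in the camera images.
- scale: White kitchen scale fixed on the counter, left or right of the robot, 230 x 160 mm, 22 mm high; origin at the centre of its underside, z up. Its -x edge is the key side, roughly facing the robot: key strip 90 mm from the origin, black display behind it. Round steel platform, 116 mm across, centred 35 mm to +x of the origin, top 28 mm up, carries the gourd.
- key_green_top (a point): Centre of the top of the green key (cap 24 mm across), leftmost (+y of the scale). Keys are 48 mm apart; they spring back when let go.
- key_blue_top (a point): Centre of the top of the blue key, the middle one, otherwise the same.
- key_yellow_top (a point): Centre of the top of the yellow key, rightmost (-y of the scale), otherwise the same.
- key_green (a joint): Travel of the green key in m: 0 up, 0.006 fully down (5 N holds it fully down).
- key_blue (a joint): Travel of the blue key, same values.
- key_yellow (a joint): Travel of the yellow key, same values.
- gourd: Orange ceramic mate gourd, loose, upright and empty on the scale's platform: round, 84 mm at its widest, 75 mm high, 68 mm across at the rim with a 60 mm opening. Origin at the centre of its underside.
- gourd_mouth (a point): Centre of the gourd's mouth at rim height, 75 mm above its underside.
- dispenser: Red plastic dispenser, loose, 0.15-0.31 kg, upright in the single tray on its round spout (38 mm wide, 14 mm high). Box 52 (x) by 46 (y) mm from 14 to 84 mm up, white cap to 96 mm. Origin: centre of the spout's underside, z up. Black latch juts 9 mm from the -x face, 26-42 mm up. Grip the flat +y and -y faces (46 mm apart) about 60 mm up.
- spout (a point): Centre of the underside of the dispenser's spout, the same point as the dispenser's origin.
- latch (a point): Outer face of the dispenser's black latch: 35 mm to -x of the spout's axis, 34 mm up.
- tray: Single low bamboo tray fixed on the counter, 180 x 150 mm, walls 30 mm high, floor 6 mm thick. Origin at the centre of its underside. On the other side of the tier from the scale; dispenser in its near half, brass tin in its far half.
- tier: Two bamboo trays stacked on corner posts, fixed between the scale and the single tray, 300 (x) x 140 (y) mm, upper rim 104 mm high, upper floor 78 mm up. Origin at the centre of its underside. With the canister in it the obstacle is about 172 mm high.
- canister: Closed green glass canister with oak lid, 70 mm diameter, 94 mm high, standing in the upper tray of the tier. Origin at the centre of its underside.
- bombilla: Steel bombilla straw, 151 mm long, lying in the upper tray of the tier. Origin under its middle.
- tin: Brass tin, 40 mm diameter, 45 mm high, standing in the single tray. Origin at the centre of its underside.
- mug: Blue mug, 76 mm diameter, 85 mm high, standing at the back of the counter. Origin at the centre of its underside.
- sweet_jar: Amber jar, 56 mm diameter, 90 mm high, standing at the back of the counter. Origin at the centre of its underside.

How it is judged:
By the outcome, as a careful person would: the job done as asked, in the order asked, and still so for the second after the job is handed in, while the arm keeps its last pose, push and grip.
It also fails if it takes over 69 s, if anything falls off the work surface, if the arm or the gripper's body presses on something with over 40 N, if the wrist force passes 120 N, or if a joint passes its speed limit or range.

ROBOT

A 6-joint arm with a two-finger parallel gripper is mounted at the origin on the work surface. World frame = base frame: x ahead of the robot, y to its left, z up, the work surface at z = 0. Lengths are in mm, angles in rad, forces in N, time in s.
With the tool pointing down it reaches from about 350 to 925 mm from the base axis. Payload 6.4 kg.
Tool frame: the origin (TCP) lies at the very end of the fingers, on their centre line; the grasp point (between the pads) lies 19 mm behind it; z points along the fingers, y is the line along which they close (so a half turn about z gives the same grasp; the last joint's range is limited). The gripper opens to 94 mm and grips with 3 to 60 N. Pads are 16 mm wide; open, the fingers measure 119 mm over their backs; the gripper's body (75 mm by 177 mm) begins 78 mm behind the grasp point.
Start: joints at [-1.282, 0.245, 1.558, -0, 1.339, -0.174], TCP at [290.202, -581.633, 205.455] pointing down, gripper open.
Joint ranges: [-3.13, 3.13], [-1.02, 2.26], [0.13, 2.54], [-0.95, 4.09], [0.21, 2.88], [-2.74, 2.74]. Speed limits (rad/s): [2.57, 2.57, 3.14, 3.14, 3.14, 3.14].

INTERFACE

Orientations are given as [roll, pitch, yaw] about the fixed x, y, z axes, in that order (R = Rz(yaw) Ry(pitch) Rx(roll)).
In Python, from rig import arm gives the robot as it stands. The module is installed in compiled form; this text tells all that it offers.
- The arm moves only by the tool play_rows, never from a script. Its argument "series" is one flat list of numbers, 7 for each row, row after row: the shift along the tool's x, y, z scaled (see below), then the turn, a rotation vector about the tool's x, y, z scaled (see below), then the opening, from 0 (shut) to 1 (fully open). In form: [x, y, z, ax, ay, az, jaw, x, y, z, ax, ay, az, jaw, ...]. A call has 1 to 8 rows; each row is the pose to reach, as a shift and turn from the pose commanded when the call began, along the tool's axes at that moment; what a row does not reach only later rows make up. The controller multiplies each number of a shift by 0.3 m and each number of a turn by 45 degrees. A row lasts 1/10 s, in which the tool goes at most 50 mm and 8.59 degrees, less where a joint would pass 70% of its speed; a pose out of reach is approached as far as the arm can. A call with a number of a shift or a turn outside -1 to 1 is refused whole. A call with a gripper value outside its range is refused whole. The fingers move at their own pace and stop on an object; "grip_force" is the grip in N (left out, the last holds). Time passes only in rows, so rows that repeat a pose let the fingers close. It gives the time, the measured TCP pose, the force, the opening and the grip force at its end, in the units of the state.
- arm.get_state(): the state, without advancing time (a new reading comes with each control period).
- arm.camera(name): name is "side" or "top"; returns (picture, depth): 384x512x3 uint8, red, green, blue; 384x512 float32, mm along the optical axis (not along the pixel's ray), 0 where there is no reading.
- arm.get_calibration(name): a dict with "fx", "fy", "cx", "cy" (pixels), "world_from_camera" (4x4, takes a point from camera to world coordinates). Camera axes: x right, y down, z forward; pixel columns grow to the right and rows downward; lengths in mm; the calibration is good to about 2 mm. A picture is of the moment at which its call begins. get_calibration takes no time and is no camera call.
- arm.sign_off(): hands the job in; it is judged then, once.
The state is a dict: "clock": time; "joint_positions": joint angles; "qd": joint speeds; "joint_torque": joint torques, N m; "tcp_pos": TCP position; "tcp_rot": TCP orientation; "wrist_force": force on the tool from outside, world axes, zero at the start; "ft_torque": the same for the moment, N m; "opening": opening from 0.0 (shut) to 1.0 (fully open); "grasp_force": force on a finger pad.
Only numpy, scipy, OpenCV 4.12 (cv2) and the standard library are available. Lean on these libraries where they do the work, as an engineer would, in place of code of your own. Each camera call takes 0.05 s, during which the arm holds its last target. There are 200 camera calls.

## Working session

There is one attempt and no reset: what is moved stays moved. The work goes in short steps, Python scripts to look and compute and a tool call to move; the robot and the scene stay as the last step left them, time stands still between calls to the robot, and variables do not carry over. Pictures are saved under pics/ and viewed, at most 10 in all, crops included, and the job is handed in when it is done.

Besides the shell and the picture viewer there is one more tool, called after ">>>" by a JSON object that holds its "name" and its "arguments", one argument or row to a line. play_rows: Moves the arm, as the interface text tells. Its arguments: {"type":"object","properties":{"series":{"type":"array","items":{"type":"number"}},"grip_force":{"type":"number"}},"required":["series"]}

```bash
mkdir -p pics; cat > h.py <<'E'
import numpy as np, cv2
from scipy.spatial.transform import Rotation as R
from rig import arm
def grab(n):
    p,d=arm.camera(n); np.savez(f'{n}.npz',p=p,d=d); return p,d
def load(n):
    z=np.load(f'{n}.npz'); return z['p'],z['d']
def cloud(n,d):
    c=arm.get_calibration(n); v,u=np.mgrid[:384,:512]
    X=np.stack([(u-c['cx'])/c['fx']*d,(v-c['cy'])/c['fy']*d,d],-1)
    T=np.array(c['world_from_camera']); W=X@T[:3,:3].T+T[:3,3]; W[d==0]=np.nan; return W
E
python3 - <<'E'
from h import *
for n in('side','top'):
    p,d=grab(n); c=arm.get_calibration(n); print(n,c['fx'],c['cx'],c['cy'],np.round(c['world_from_camera'],3).tolist())
    cv2.imwrite(f'pics/{n}0.png',cv2.resize(p[:,:,::-1],(800,600)))
print(arm.get_state())
E
```

```text
side 415.81941657560446 253.52386742383473 195.27792887281197 [[-0.922, -0.243, 0.302, 267.905], [-0.387, 0.531, -0.754, 821.418], [0.023, -0.811, -0.584, 702.452], [0.0, 0.0, 0.0, 1.0]]
top 477.16789734067777 255.4946320025941 189.1728471711935 [[0.002, -0.997, 0.072, 512.102], [-1.0, -0.002, 0.004, 16.216], [-0.004, -0.072, -0.997, 1200.915], [0.0, 0.0, 0.0, 1.0]]
{'clock': 0.1, 'joint_positions': array([-1.28207532e+00,  2.45734675e-01,  1.55886204e+00,  1.93218353e-05,
        1.33869667e+00, -1.74096945e-01]), 'qd': array([-0.00021379, -0.00214848, -0.00285637, -0.00086232,  0.0014962 ,
       -0.00093737]), 'joint_torque': array([-5.09433848e-04, -4.16914737e+01, -3.15525806e+01,  6.86003594e-02,
        3.09904735e-02, -5.79042990e-05]), 'tcp_pos': array([ 290.06558488, -581.09876562,  204.47783232]), 'tcp_rot': array([-3.13992089e+00, -3.13110488e-04,  4.62813231e-01]), 'wrist_force': array([ 0.28396626, -0.78365715, -0.15844713]), 'ft_torque': array([-0.00437463, -0.00066648, -0.010152  ]), 'grasp_force': 0.0, 'opening': 1.007549508619785}
```

View pics/top0.png

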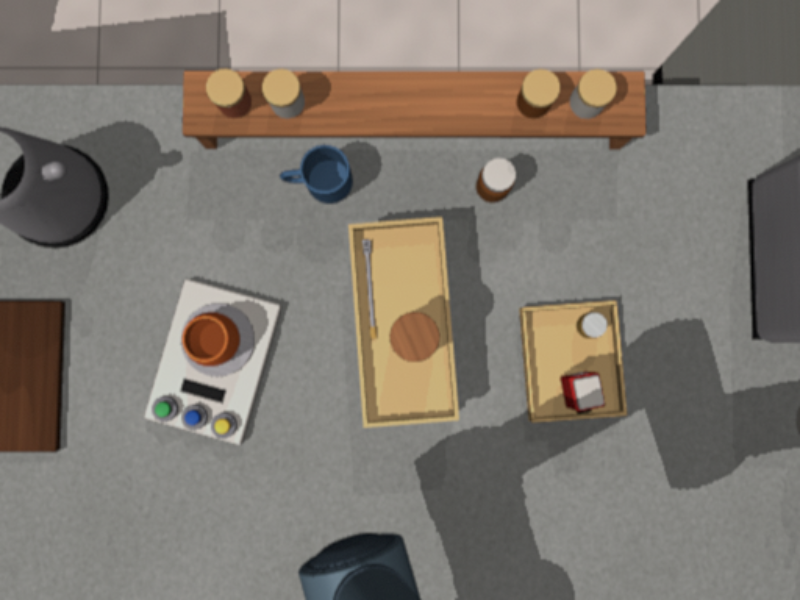

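View pics/side0.png

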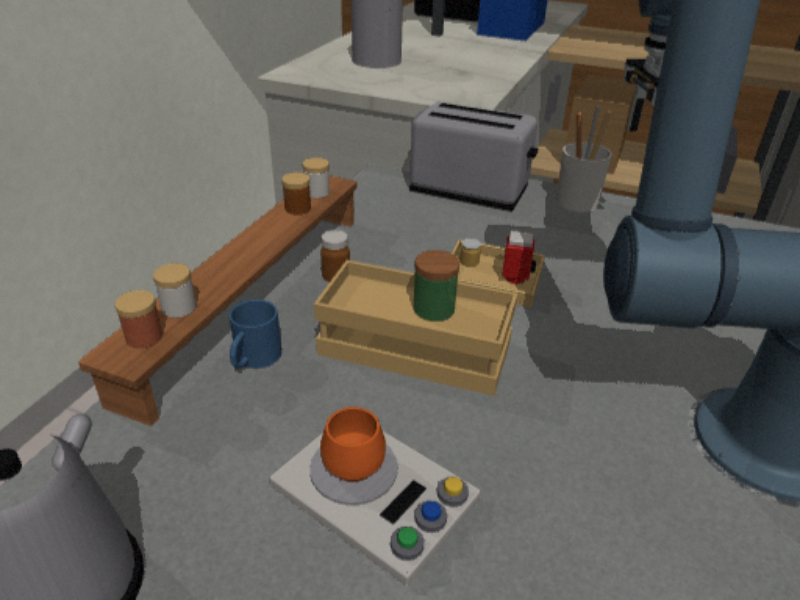

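Top view (800x600): green key (165,408), blue (194,416), yellow (223,426), gourd (211,339), dispenser cap (588,391), tin (593,325), canister (415,336). Side view: the same keys at (407,539), (431,513), (453,488), gourd (353,440), dispenser (518,255), with its latch at right, towards the robot.

```bash
python3 - <<'E'
from h import *
for n,s in (('top',{'g':(165,408),'b':(194,416),'y':(223,426),'cap':(588,391),'gourd':(211,339),'disp':(573,391)}),('side',{'g':(407,539),'b':(431,513),'y':(453,488),'cap':(518,240),'gourd':(353,440),'disp':(518,260)})):
    p,d=load(n); W=cloud(n,d); hsv=cv2.cvtColor(p,cv2.COLOR_RGB2HSV).astype(int)
    v,u=np.mgrid[:384,:512]
    for k,(a,b) in s.items():
        a*=.64;b*=.64
        hue={'g':(40,85),'b':(100,130),'y':(22,35),'gourd':(5,15),'disp':(0,4)}.get(k)
        if k=='cap': m=(hsv[...,1]<60)&(hsv[...,2]>120)
        else: m=(hsv[...,0]>=hue[0])&(hsv[...,0]<=hue[1])&(hsv[...,1]>130)
        if k=='disp': m|=(hsv[...,0]>=176)&(hsv[...,1]>130)
        r=30 if k in('gourd','disp') else 13
        m&=(np.hypot(u-a,v-b)<r)&~np.isnan(W[...,0])
        P=W[m]; zt=np.percentile(P[:,2],95)
        T=P[P[:,2]>zt-5]
        print(n,k,m.sum(),'px',u[m].mean().round(1),v[m].mean().round(1),'med',np.median(P,0).round(1),'zrange',np.percentile(P[:,2],[2,50,98]).round(1),'top mean',T.mean(0).round(1),'mid',((T.max(0)+T.min(0))/2).round(1),'sz',(np.ptp(T,axis=0)).round(0),
         'rect',cv2.minAreaRect(T[:,:2].astype(np.float32)))
p,d=load('top')
c=p[230:275,345:410];c2=p[170:290,85:185]
cv2.imwrite('pics/c1.png',np.hstack([cv2.resize(c[:,:,::-1],(400,277),interpolation=2),cv2.resize(c2[:,:,::-1],(231,277),interpolation=2)]))
p,d=load('side')
cv2.imwrite('pics/c2.png',cv2.resize(p[140:200,300:360,::-1],(480,480),interpolation=2))
# tier/canister top & scale corners
for n in('top',):
    W=cloud(n,load(n)[1]);
    q=W[120:290,225:300].reshape(-1,3); print('max z tier',np.nanmax(q[:,2])); h=q[q[:,2]>95]; print(np.nanpercentile(h,[1,99],axis=0).round(0)); h=q[q[:,2]>160]; print(np.nanpercentile(h,[1,99],axis=0).round(0))
    p=load(n)[0].astype(int); v,u=np.mgrid[:384,:512]
    m=(np.abs(W[...,2]-22)<7)&(u>85)&(u<190)&(v>170)&(v<290)&(np.ptp(p,axis=2)<40)&(p.min(2)>120)
    print('scale',m.sum(),cv2.minAreaRect(W[m][:,:2].astype(np.float32)))
    m=(W[...,2]>22)&(W[...,2]<40)&(u>325)&(u<405)&(v>188)&(v<275)
    print('tray',cv2.minAreaRect(W[m][:,:2].astype(np.float32)))
E
```

```text
top g 59 px 104.0 261.4 med [421.4 385.1  43.5] zrange [39.3 43.5 46.7] top mean [420.1 386.3  44.1] mid [420.5 385.6  44.5] sz [17. 20.  6.] rect ((420.5367736816406, 386.1979064941406), (18.14075469970703, 17.946237564086914), 16.00741195678711)
top b 66 px 123.0 266.8 med [407.5 339.4  42.2] zrange [38.4 42.2 46.6] top mean [408.1 339.8  43.4] mid [407.4 339.2  44.5] sz [19. 20.  7.] rect ((407.6663818359375, 339.8428039550781), (18.331119537353516, 19.234464645385742), 27.972644805908203)
top y 68 px 142.0 272.1 med [395.7 293.3  42.7] zrange [39.3 42.7 48.7] top mean [394.6 293.4  44.9] mid [394.8 293.   46.5] sz [17. 20.  7.] rect ((395.64312744140625, 294.4942321777344), (19.44031524658203, 16.485795974731445), 59.292755126953125)
top cap 300 px 376.5 250.0 med [ 452.8 -257.   101.1] zrange [ 92.6 101.1 105.2] top mean [ 451.4 -257.   101.9] mid [ 451.7 -256.5  103.5] sz [43. 39.  8.] rect ((451.40521240234375, -256.09228515625), (40.860137939453125, 37.26448059082031), 10.985590934753418)
top gourd 944 px 134.6 216.7 med [527.8 312.4  51.8] zrange [ 29.9  51.8 104.4] top mean
[... 1583 characters left out ...]
68. 70.  7.] rect ((526.8482055664062, 311.5998840332031), (69.2977066040039, 67.68419647216797), 77.31043243408203)
side disp 403 px 330.9 167.5 med [ 447.5 -234.6   58.2] zrange [11.1 58.2 90.2] top mean [ 448.5 -240.3   88.2] mid [ 450.7 -250.3   88.3] sz [55. 45.  7.] rect ((450.59185791015625, -250.5947265625), (52.248531341552734, 41.64377975463867), 6.88210916519165)
max z tier 177.27916810821796
[[402. -63.  97.]
 [704.  91. 175.]]
[[499. -33. 166.]
 [563.  32. 176.]]
scale 3443 ((493.49822998046875, 317.38037109375), (159.99241638183594, 229.82972717285156), 74.73065948486328)
tray ((494.76727294921875, -252.1307373046875), (180.1107635498047, 151.51637268066406), 4.192071914672852)
```

View pics/c1.png

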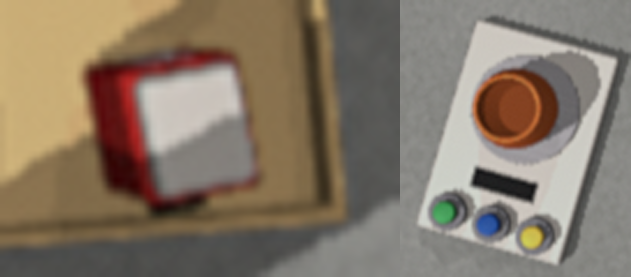

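View pics/c2.png

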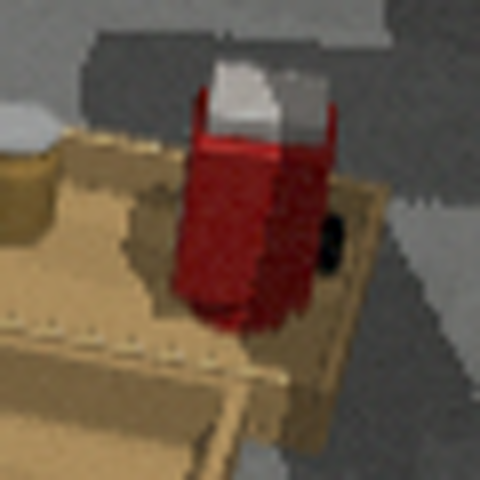

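Crops show the dispenser's latch on the robot side of the tray, and the keys and gourd clear of anything else. All heights agree: key tops 43.5, gourd rim 103 and cap 102. The two views differ by about 4 mm in y, so I average them.

```bash
cat > plan.py <<'E'
# usage: plan.py commit? x y z yawdeg  -> scaled shift/turn from last commanded pose
import sys,json,os; from h import *
f='cmd.json'
c=json.load(open(f)) if os.path.exists(f) else [290.202,-581.633,205.455,np.degrees(.4628)]
def rot(y): return R.from_euler('xyz',[180,0,y],degrees=True)
def plan(targets):
    global c
    for t in targets:
        t=np.array(t,float); r0=rot(c[3])
        s=np.round(r0.inv().apply(t[:3]-c[:3])/300,3); a=round(-(t[3]-c[3])/45,3)
        c=[*(np.array(c[:3])+r0.apply(s*300)),c[3]-a*45]
        print(t,'->',s.tolist(),a,'' if abs(s).max()<=1 and abs(a)<=1 else 'BAD')
    json.dump([float(q) for q in c],open(f,'w'))
plan(json.loads(sys.argv[1]))
E
python3 plan.py '[[450,-300,240,0],[430,0,240,0],[420,290,240,0],[420,388,60,0],[420,388,36,0]]'
```

```text
[ 450. -300.  240.    0.] -> [0.896, -0.602, -0.115] 0.589 
[430.   0. 240.   0.] -> [-0.067, -1.0, -0.0] 0.0 
[420. 290. 240.   0.] -> [-0.033, -0.967, -0.0] 0.0 
[420. 388.  60.   0.] -> [0.0, -0.326, 0.6] 0.0 
[420. 388.  36.   0.] -> [0.0, -0.0, 0.08] 0.0
```

>>> {"name": "play_rows", "arguments": {
  "series": [0.896,-0.602,-0.115,0,0,0.589,0,0.896,-0.602,-0.115,0,0,0.589,0,0.896,-0.602,-0.115,0,0,0.589,0,0.896,-0.602,-0.115,0,0,0.589,0,0.896,-0.602,-0.115,0,0,0.589,0,0.896,-0.602,-0.115,0,0,0.589,0,0.896,-0.602,-0.115,0,0,0.589,0,0.896,-0.602,-0.115,0,0,0.589,0]
}}

```text
clock: 0.9
tcp_pos: [451.4, -297.4, 240.2]
tcp_rot: [-3.141, -0.001, 0.005]
wrist_force: [0.2, -0.8, 0.1]
opening: 0.355
grasp_force: 0.0
```

>>> {"name": "play_rows", "arguments": {
  "series": [-0.067,-1,0,0,0,0,0,-0.067,-1,0,0,0,0,0,-0.067,-1,0,0,0,0,0,-0.067,-1,0,0,0,0,0,-0.067,-1,0,0,0,0,0,-0.067,-1,0,0,0,0,0,-0.067,-1,0,0,0,0,0,-0.067,-1,0,0,0,0,0]
}}

```text
clock: 1.7
tcp_pos: [429.8, -0.1, 239.7]
tcp_rot: [3.141, 0.0, 0.002]
wrist_force: [0.0, -0.3, 1.3]
opening: 0.004
grasp_force: 0.0
```

>>> {"name": "play_rows", "arguments": {
  "series": [-0.033,-0.967,0,0,0,0,0,-0.033,-0.967,0,0,0,0,0,-0.033,-0.967,0,0,0,0,0,-0.033,-0.967,0,0,0,0,0,-0.033,-0.967,0,0,0,0,0,-0.033,-0.967,0,0,0,0,0,-0.033,-0.967,0,0,0,0,0,-0.033,-0.967,0,0,0,0,0]
}}

```text
clock: 2.5
tcp_pos: [421.1, 288.8, 239.3]
tcp_rot: [3.14, 0.001, -0.001]
wrist_force: [-0.5, -0.3, 0.8]
opening: 0.001
grasp_force: 0.0
```

>>> {"name": "play_rows", "arguments": {
  "series": [0,-0.326,0.6,0,0,0,0,0,-0.326,0.6,0,0,0,0,0,-0.326,0.6,0,0,0,0,0,-0.326,0.6,0,0,0,0,0,-0.326,0.6,0,0,0,0,0,-0.326,0.6,0,0,0,0,0,-0.326,0.6,0,0,0,0,0,-0.326,0.6,0,0,0,0]
}}

```text
clock: 3.3
tcp_pos: [422.3, 387.7, 63.0]
tcp_rot: [-3.139, -0.005, -0.002]
wrist_force: [-1.1, 0.7, 0.2]
opening: 0.004
grasp_force: 0.0
```

>>> {"name": "play_rows", "arguments": {
  "series": [0,0,0.03,0,0,0,0,0,0,0.05,0,0,0,0,0,0,0.06,0,0,0,0,0,0,0.07,0,0,0,0,0,0,0.08,0,0,0,0,0,0,0.08,0,0,0,0,0,0,0.08,0,0,0,0]
}}

```text
clock: 4.0
tcp_pos: [420.2, 387.7, 38.0]
tcp_rot: [3.14, 0.001, 0.001]
wrist_force: [-5.6, -6.2, 16.5]
opening: 0.005
grasp_force: 8.2
```

```bash
python3 - <<'E'
from h import *
p,d=grab('side'); t,_=grab('top')
cv2.imwrite('pics/k1.png',np.hstack([cv2.resize(p[270:370,210:310,::-1],(400,400),interpolation=2),cv2.resize(t[220:300,80:160,::-1],(400,400),interpolation=2)]))
print(arm.get_state()['wrist_force'],arm.get_state()['tcp_pos'])
E
```

```text
[-5.37594437 -5.98435521 16.29593569] [420.19089024 387.70586872  38.03332286]
```

View pics/k1.png

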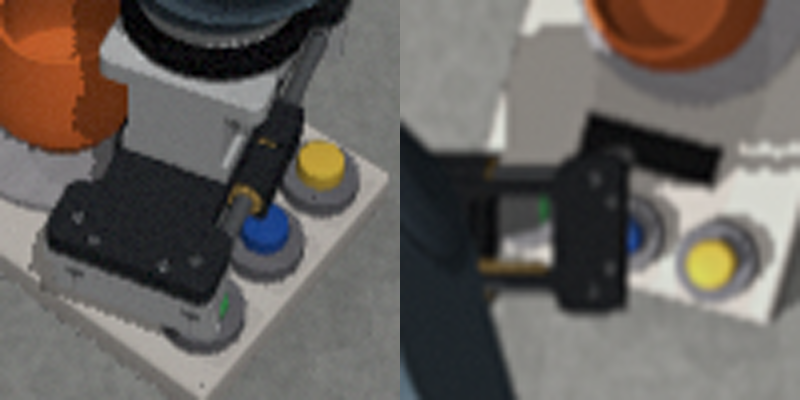

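The side crop shows the fingertips on the green key, with a green sliver left at (225,305) against its bezel. I'll check the bezel height to be sure it bottomed.

```bash
python3 - <<'E'
from h import *
W=cloud('side',load('side')[1]); p=load('side')[0].astype(int)
for nm,c in(('y',(394.5,296)),('b',(407,342.5))):
    r=np.hypot(W[...,0]-c[0],W[...,1]-c[1]-2)
    for a,b in((0,8),(8,11),(12.5,14),(14,16),(16,18),(18,22)):
        m=(r>=a)&(r<b)&(W[...,2]<60); print(nm,a,b,m.sum(),np.percentile(W[...,2][m],[10,50,90]).round(1) if m.sum() else '',p[m].mean(0).round(0))
E
```

```text
y 0 8 44 [42.7 43.8 45.4] [189. 157.  57.]
y 8 11 69 [34.3 41.6 44.8] [145. 123.  51.]
y 12.5 14 17 [33.1 34.2 43. ] [102.  97.  89.]
y 14 16 33 [27.7 33.9 35.4] [90. 89. 92.]
y 16 18 66 [22.6 31.1 34.5] [87. 86. 89.]
y 18 22 93 [20.5 26.6 34. ] [120. 117. 115.]
b 0 8 40 [41.9 43.8 44.8] [ 28.  64. 132.]
b 8 11 65 [34.3 40.7 44.6] [ 35.  59. 106.]
b 12.5 14 18 [32.5 34.5 38.8] [82. 86. 96.]
b 14 16 27 [30.8 34.1 35.4] [88. 88. 93.]
b 16 18 67 [21.9 30.  34.5] [89. 88. 91.]
b 18 22 81 [20.9 23.5 33.3] [125. 123. 122.]
```

>>> {"name": "play_rows", "arguments": {
  "series": [0,0,0.003,0,0,0,0,0,0,0.004,0,0,0,0,0,0,0.004,0,0,0,0]
}}

```text
clock: 4.4
tcp_pos: [420.2, 387.7, 37.8]
tcp_rot: [3.14, 0.001, 0.001]
wrist_force: [-8.4, -8.2, 23.5]
opening: 0.004
grasp_force: 11.7
```

The bezel sits at z≈34 and the finger stopped hard at 37.8, so green is fully down. Next is blue.

```bash
python3 plan.py '[[420,388,34.8,0],[420,388,62,0],[407,342,62,0],[407,342,35.2,0],[407,342,62,0],[394.7,296,62,0],[394.7,296,35.2,0],[394.7,296,62,0]]'
```

```text
[420.  388.   34.8   0. ] -> [0.0, -0.0, 0.004] 0.0 
[420. 388.  62.   0.] -> [0.0, -0.0, -0.091] 0.0 
[407. 342.  62.   0.] -> [-0.043, 0.153, 0.0] 0.0 
[407.  342.   35.2   0. ] -> [-0.0, -0.0, 0.09] 0.0 
[407. 342.  62.   0.] -> [-0.0, -0.0, -0.09] 0.0 
[394.7 296.   62.    0. ] -> [-0.041, 0.153, 0.0] 0.0 
[394.7 296.   35.2   0. ] -> [-0.0, 0.0, 0.09] 0.0 
[394.7 296.   62.    0. ] -> [-0.0, 0.0, -0.09] 0.0
```

>>> {"name": "play_rows", "arguments": {
  "series": [0,0,-0.045,0,0,0,0,0,0,-0.091,0,0,0,0,0,0,-0.091,0,0,0,0,-0.043,0.153,-0.091,0,0,0,0,-0.043,0.153,-0.091,0,0,0,0,-0.043,0.153,-0.091,0,0,0,0]
}}

```text
clock: 5.0
tcp_pos: [406.5, 341.4, 61.4]
tcp_rot: [3.141, 0.001, -0.001]
wrist_force: [0.5, -0.0, 1.1]
opening: 0.006
grasp_force: 0.0
```

>>> {"name": "play_rows", "arguments": {
  "series": [0,0,0.03,0,0,0,0,0,0,0.05,0,0,0,0,0,0,0.065,0,0,0,0,0,0,0.08,0,0,0,0,0,0,0.09,0,0,0,0,0,0,0.09,0,0,0,0,0,0,0.09,0,0,0,0,0,0,0.09,0,0,0,0]
}}

```text
clock: 5.8
tcp_pos: [407.4, 342.6, 37.9]
tcp_rot: [3.141, 0.001, 0.001]
wrist_force: [-7.8, -4.7, 23.0]
opening: 0.008
grasp_force: 11.4
```

>>> {"name": "play_rows", "arguments": {
  "series": [0,0,-0.045,0,0,0,0,0,0,-0.09,0,0,0,0,0,0,-0.09,0,0,0,0,-0.041,0.153,-0.09,0,0,0,0,-0.041,0.153,-0.09,0,0,0,0,-0.041,0.153,-0.09,0,0,0,0]
}}

```text
clock: 6.4
tcp_pos: [394.4, 295.5, 61.5]
tcp_rot: [3.141, 0.001, -0.001]
wrist_force: [-0.4, -0.1, -0.0]
opening: 0.007
grasp_force: 0.0
```

>>> {"name": "play_rows", "arguments": {
  "series": [0,0,0.03,0,0,0,0,0,0,0.05,0,0,0,0,0,0,0.065,0,0,0,0,0,0,0.08,0,0,0,0,0,0,0.09,0,0,0,0,0,0,0.09,0,0,0,0,0,0,0.09,0,0,0,0,0,0,0.09,0,0,0,0]
}}

```text
clock: 7.2
tcp_pos: [395.1, 296.6, 37.8]
tcp_rot: [3.141, 0.002, 0.001]
wrist_force: [-11.0, -5.3, 25.7]
opening: 0.006
grasp_force: 12.7
```

>>> {"name": "play_rows", "arguments": {
  "series": [0,0,-0.045,0,0,0,0,0,0,-0.09,0,0,0,0,0,0,-0.09,0,0,0,0]
}}

```text
clock: 7.5
tcp_pos: [396.2, 296.8, 63.9]
tcp_rot: [-3.14, -0.004, 0.0]
wrist_force: [0.3, -0.2, -0.8]
opening: 0.003
grasp_force: 0.0
```

```bash
python3 plan.py '[[400,290,250,0],[430,0,250,0],[450,-253,250,10.5],[450.6,-253.5,150,10.5],[450.6,-253.5,48,10.5]]'
```

```text
[400. 290. 250.   0.] -> [0.017, 0.02, -0.626] 0.0 
[430.   0. 250.   0.] -> [0.1, 0.967, -0.0] 0.0 
[ 450.  -253.   250.    10.5] -> [0.067, 0.843, -0.0] -0.233 
[ 450.6 -253.5  150.    10.5] -> [0.001, 0.002, 0.333] -0.0 
[ 450.6 -253.5   48.    10.5] -> [0.0, 0.0, 0.34] -0.0
```

>>> {"name": "play_rows", "arguments": {
  "series": [0.017,0.02,-0.626,0,0,0,0,0.017,0.02,-0.626,0,0,0,0,0.017,0.02,-0.626,0,0,0,0,0.017,0.02,-0.626,0,0,0,0,0.017,0.02,-0.626,0,0,0,0]
}}

```text
clock: 8.0
tcp_pos: [402.9, 291.3, 256.0]
tcp_rot: [-3.137, -0.011, 0.0]
wrist_force: [0.3, -0.6, 0.2]
opening: 0.008
grasp_force: 0.0
```

>>> {"name": "play_rows", "arguments": {
  "series": [0.1,0.967,0,0,0,0,0,0.1,0.967,0,0,0,0,0,0.1,0.967,0,0,0,0,0,0.1,0.967,0,0,0,0,0,0.1,0.967,0,0,0,0,0,0.1,0.967,0,0,0,0,0,0.1,0.967,0,0,0,0,0]
}}

```text
clock: 8.7
tcp_pos: [429.5, -3.7, 248.1]
tcp_rot: [3.141, 0.003, -0.007]
wrist_force: [-0.4, 0.8, -0.7]
opening: 0.008
grasp_force: 0.0
```

>>> {"name": "play_rows", "arguments": {
  "series": [0.067,0.843,0,0,0,-0.233,1,0.067,0.843,0,0,0,-0.233,1,0.067,0.843,0,0,0,-0.233,1,0.067,0.843,0,0,0,-0.233,1,0.067,0.843,0,0,0,-0.233,1,0.067,0.843,0,0,0,-0.233,1,0.067,0.843,0,0,0,-0.233,1]
}}

```text
clock: 9.4
tcp_pos: [449.9, -252.9, 248.2]
tcp_rot: [-3.139, 0.002, 0.182]
wrist_force: [-0.1, 0.2, -0.1]
opening: 0.563
grasp_force: 0.0
```

>>> {"name": "play_rows", "arguments": {
  "series": [0.001,0.002,0.333,0,0,0,1,0.001,0.002,0.333,0,0,0,1,0.001,0.002,0.333,0,0,0,1,0.001,0.002,0.333,0,0,0,1,0.001,0.002,0.333,0,0,0,1,0.001,0.002,0.333,0,0,0,1]
}}

```text
clock: 10.0
tcp_pos: [452.1, -254.2, 153.1]
tcp_rot: [3.137, -0.003, 0.184]
wrist_force: [-0.1, -0.4, -0.4]
opening: 0.996
grasp_force: 0.0
```

```bash
python3 - <<'E'
from h import *
p,d=grab('side'); t,_=grab('top')
cv2.imwrite('pics/k2.png',np.hstack([cv2.resize(p[90:210,270:390,::-1],(400,400),interpolation=2),cv2.resize(t[200:300,320:420,::-1],(400,400),interpolation=2)]))
s=arm.get_state(); print(s['tcp_pos'],s['tcp_rot'],s['opening'])
E
```

```text
[ 451.55313409 -254.12994586  152.16606   ] [ 3.13859054e+00 -2.35740883e-03  1.83445412e-01] 1.0016249753764481
```

View pics/k2.png

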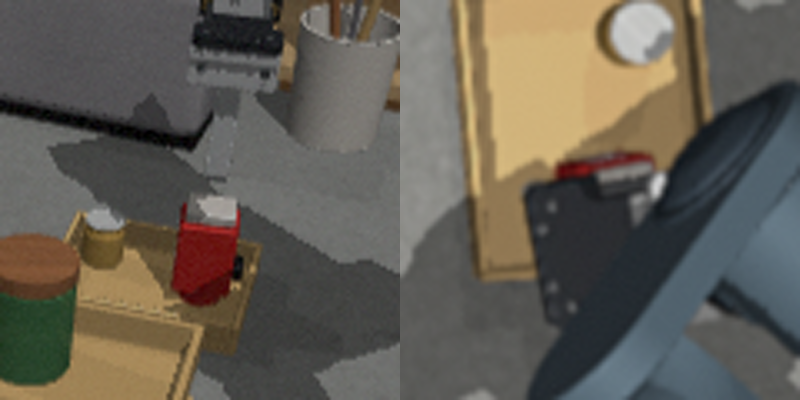

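Both views show the open gripper above the dispenser and lined up with it. I'll descend and close.

>>> {"name": "play_rows", "arguments": {
  "series": [0,0,0.1,0,0,0,1,0,0,0.18,0,0,0,1,0,0,0.25,0,0,0,1,0,0,0.3,0,0,0,1,0,0,0.34,0,0,0,1,0,0,0.34,0,0,0,1,0,0,0.34,0,0,0,1]
}}

```text
clock: 10.8
tcp_pos: [451.0, -253.9, 48.7]
tcp_rot: [3.141, -0.001, 0.183]
wrist_force: [-0.6, -0.5, 0.5]
opening: 1.001
grasp_force: 0.0
```

>>> {"name": "play_rows", "arguments": {
  "series": [0,0,0,0,0,0,0.6,0,0,0,0,0,0,0.6,0,0,0,0,0,0,0.55,0,0,0,0,0,0,0.5,0,0,0,0,0,0,0.45,0,0,0,0,0,0,0.4,0,0,0,0,0,0,0.3,0,0,0,0,0,0,0.3],
  "grip_force": 25
}}

```text
clock: 11.6
tcp_pos: [451.1, -254.4, 48.6]
tcp_rot: [3.139, -0.001, 0.183]
wrist_force: [0.5, -2.5, 2.3]
opening: 0.486
grasp_force: 24.9
```

>>> {"name": "play_rows", "arguments": {
  "series": [0,0,0,0,0,0,0,0,0,0,0,0,0,0,0,0,0,0,0,0,0,0,0,0,0,0,0,0],
  "grip_force": 25
}}

```text
clock: 12.0
tcp_pos: [451.1, -254.2, 48.6]
tcp_rot: [3.14, -0.001, 0.183]
wrist_force: [0.4, -4.3, 5.1]
opening: 0.488
grasp_force: 24.9
```

```bash
python3 plan.py '[[450.6,-253.5,90,10.5],[450.6,-253.5,255,10.5],[450,-60,258,0],[450,150,258,-8],[527,309,258,-15.3]]'
```

```text
[ 450.6 -253.5   90.    10.5] -> [0.0, 0.0, -0.14] -0.0 
[ 450.6 -253.5  255.    10.5] -> [0.0, 0.0, -0.55] -0.0 
[450. -60. 258.   0.] -> [0.116, -0.634, -0.01] 0.233 
[450. 150. 258.  -8.] -> [-0.0, -0.7, -0.0] 0.178 
[527.  309.  258.  -15.3] -> [0.18, -0.561, -0.0] 0.162
```

>>> {"name": "play_rows", "arguments": {
  "series": [0,0,-0.02,0,0,0,0,0,0,-0.05,0,0,0,0,0,0,-0.09,0,0,0,0,0,0,-0.13,0,0,0,0,0,0,-0.14,0,0,0,0,0,0,-0.14,0,0,0,0]
}}

```text
clock: 12.6
tcp_pos: [450.9, -253.7, 90.9]
tcp_rot: [3.14, -0.001, 0.183]
wrist_force: [-0.2, 0.7, -4.0]
opening: 0.493
grasp_force: 24.9
```

>>> {"name": "play_rows", "arguments": {
  "series": [0,0,-0.04,0,0,0,0,0,0,-0.12,0,0,0,0,0,0,-0.22,0,0,0,0,0,0,-0.32,0,0,0,0,0,0,-0.42,0,0,0,0,0,0,-0.5,0,0,0,0,0,0,-0.55,0,0,0,0,0,0,-0.55,0,0,0,0]
}}

```text
clock: 13.4
tcp_pos: [451.3, -254.2, 257.4]
tcp_rot: [3.138, -0.003, 0.183]
wrist_force: [-0.5, -0.3, -3.1]
opening: 0.494
grasp_force: 24.9
```

```bash
python3 - <<'E'
from h import *
p,d=grab('side'); t,_=grab('top')
cv2.imwrite('pics/k3.png',np.hstack([cv2.resize(p[40:200,250:410,::-1],(400,400),interpolation=2),cv2.resize(t[200:300,320:420,::-1],(400,400),interpolation=2)]))
s=arm.get_state(); print(s['tcp_pos'],s['tcp_rot'],s['opening'],s['wrist_force'],s['grasp_force'])
E
```

```text
[ 450.06901863 -253.09500698  253.94530106] [-3.14027271e+00  1.00442643e-03  1.83181822e-01] 0.4878573778677943 [ 0.84400671  0.82563924 -2.85333868] 24.870861768722534
```

View pics/k3.png

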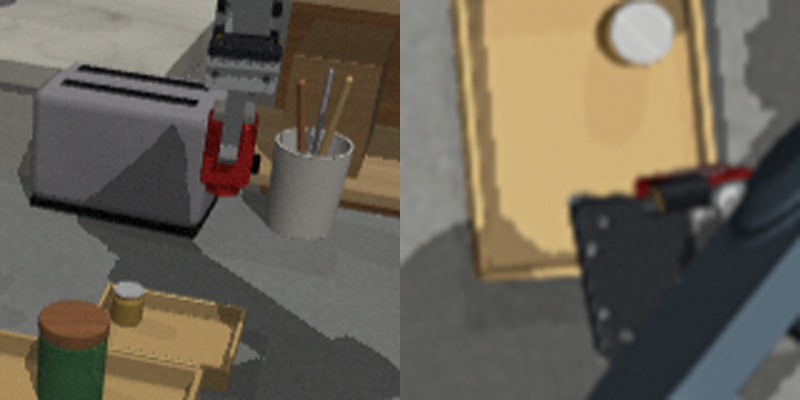

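The dispenser is held upright, with its latch still towards the robot at (256,163) in the side crop. I'll carry it across at TCP z 258, which puts the spout about 40 mm above the canister's top.

>>> {"name": "play_rows", "arguments": {
  "series": [0.01,-0.05,-0.01,0,0,0.02,0,0.03,-0.14,-0.01,0,0,0.06,0,0.05,-0.25,-0.01,0,0,0.1,0,0.07,-0.36,-0.01,0,0,0.14,0,0.09,-0.47,-0.01,0,0,0.18,0,0.105,-0.56,-0.01,0,0,0.21,0,0.116,-0.634,-0.01,0,0,0.233,0]
}}

```text
clock: 14.2
tcp_pos: [448.9, -58.2, 255.7]
tcp_rot: [-3.14, 0.004, 0.0]
wrist_force: [-1.2, -0.5, -2.9]
opening: 0.486
grasp_force: 24.9
```

>>> {"name": "play_rows", "arguments": {
  "series": [0,-0.1,0,0,0,0.02,0,0,-0.2,0,0,0,0.05,0,0,-0.3,0,0,0,0.08,0,0,-0.4,0,0,0,0.11,0,0,-0.5,0,0,0,0.14,0,0,-0.6,0,0,0,0.16,0,0,-0.7,0,0,0,0.178,0]
}}

```text
clock: 14.9
tcp_pos: [448.8, 151.1, 255.7]
tcp_rot: [3.141, 0.004, -0.14]
wrist_force: [-0.1, -0.1, -2.9]
opening: 0.491
grasp_force: 24.9
```

>>> {"name": "play_rows", "arguments": {
  "series": [0.02,-0.09,0,0,0,0.03,0,0.05,-0.18,0,0,0,0.05,0,0.08,-0.27,0,0,0,0.08,0,0.11,-0.36,0,0,0,0.11,0,0.14,-0.45,0,0,0,0.14,0,0.17,-0.53,0,0,0,0.162,0,0.18,-0.561,0,0,0,0.162,0,0.18,-0.561,0,0,0,0.162,0]
}}

```text
clock: 15.7
tcp_pos: [526.2, 309.3, 255.8]
tcp_rot: [3.139, 0.003, -0.265]
wrist_force: [-0.3, -0.3, -3.2]
opening: 0.486
grasp_force: 25.0
```

```bash
python3 plan.py '[[527.4,309,180,-15.3]]'
```

```text
[527.4 309.  180.  -15.3] -> [0.002, -0.0, 0.26] 0.0
```

>>> {"name": "play_rows", "arguments": {
  "series": [0,0,0.05,0,0,0,0,0,0,0.12,0,0,0,0,0,0,0.19,0,0,0,0,0,0,0.24,0,0,0,0,0.002,0,0.26,0,0,0,0,0.002,0,0.26,0,0,0,0,0.002,0,0.26,0,0,0,0,0.002,0,0.26,0,0,0,0]
}}

```text
clock: 16.5
tcp_pos: [528.3, 309.1, 181.4]
tcp_rot: [-3.14, -0.002, -0.267]
wrist_force: [0.1, 0.2, -2.9]
opening: 0.485
grasp_force: 25.0
```

```bash
python3 - <<'E'
from h import *
s=arm.get_state(); print(s['tcp_pos'],s['tcp_rot'],s['wrist_force'])
for n in('side','top'):
    p,d=grab(n); W=cloud(n,d); hsv=cv2.cvtColor(p,cv2.COLOR_RGB2HSV).astype(int)
    v,u=np.mgrid[:384,:512]
    near=(np.hypot(W[...,0]-527,W[...,1]-309)<75)
    m=near&(W[...,2]>128)&((hsv[...,0]<=4)|(hsv[...,0]>=175))&(hsv[...,1]>130)
    g=near&(hsv[...,0]>=5)&(hsv[...,0]<=15)&(hsv[...,1]>130)&(W[...,2]<106)&(W[...,2]>97)
    for k,q in(('red',m),('rim',g)):
        P=W[q]; print(n,k,q.sum(),np.nanpercentile(P,[1,99],axis=0).round(1).tolist(), cv2.minAreaRect(P[:,:2].astype(np.float32)) if len(P) else '')
a=cv2.resize(load('side')[0][150:330,150:300,::-1],(480,576),interpolation=2)
b=cv2.resize(load('top')[0][170:270,95:150+0,::-1],(317,576),interpolation=2)
cv2.imwrite('pics/k4.png',np.hstack([a,b]))
E
```

```text
[528.26924585 309.11708538 181.38550272] [-3.14018940e+00 -2.01388577e-03 -2.66835440e-01] [ 0.07182918  0.16825778 -2.86057377]
side red 769 [[498.1, 297.1, 141.2], [555.9, 339.2, 224.3]] ((521.0682373046875, 323.50640869140625), (69.81383514404297, 39.954994201660156), 22.773727416992188)
side rim 231 [[493.6, 278.0, 97.2], [560.2, 344.8, 104.7]] ((525.8419799804688, 312.4270935058594), (68.77757263183594, 63.179134368896484), 30.17511749267578)
top red 6 [[500.3, 268.4, 183.6], [503.3, 293.7, 289.1]] ((501.946044921875, 281.0132141113281), (2.1655073165893555, 25.47007942199707), 2.821229934692383)
top rim 33 [[548.4, 279.0, 97.0], [561.6, 317.0, 105.7]] ((556.9636840820312, 296.899169921875), (41.07699966430664, 7.4246931076049805), 73.59021759033203)
```

View pics/k4.png

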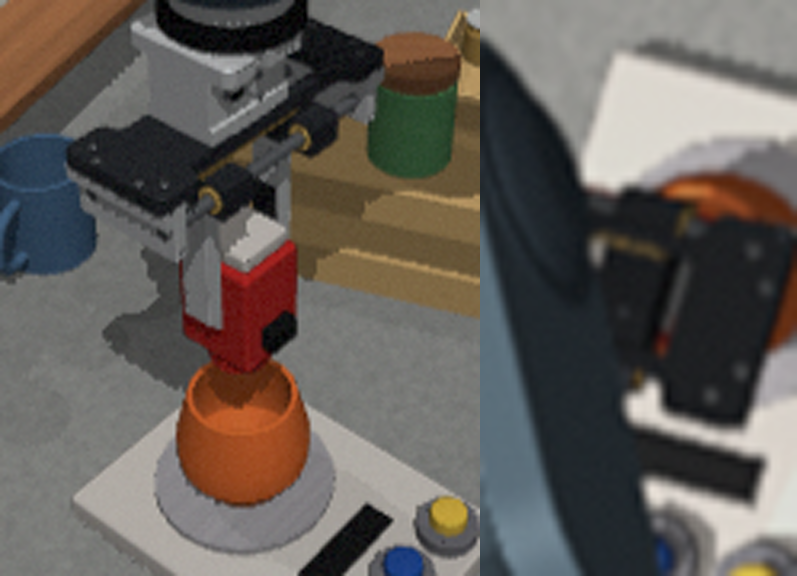

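The dispenser hangs upright over the gourd with its latch towards the keys, at (278,332) in the side half. To refine, I'll compare dispenser and gourd within the same side camera, so the calibration bias cancels.

```bash
cat > m.py <<'E'
from h import *
from scipy.optimize import least_squares
def run():
    A=[grab('side') for _ in range(4)]
    p=A[0][0]; D=np.stack([a[1] for a in A]).astype(float); D[D==0]=np.nan; d=np.nan_to_num(np.nanmean(D,0))
    W=cloud('side',d); hsv=cv2.cvtColor(p,cv2.COLOR_RGB2HSV).astype(int)
    s=arm.get_state(); t=s['tcp_pos']; print(t.round(2),s['tcp_rot'].round(4))
    near=(np.hypot(W[...,0]-527,W[...,1]-309)<75)
    red=((hsv[...,0]<=4)|(hsv[...,0]>=175))&(hsv[...,1]>130)
    zb=t[2]-41
    m=near&red&(W[...,2]>zb+18)&(W[...,2]<zb+80)
    P=W[m]
    # fit two perpendicular faces: params cx,cy,yaw: local x=-26 face or local y=+23 face
    def res(q,P=P):
        a=np.radians(q[2]); l=(P[:,:2]-q[:2])@np.array([[np.cos(a),-np.sin(a)],[np.sin(a),np.cos(a)]])
        return np.where(abs(l[:,0]+26)<abs(l[:,1]-23),l[:,0]+26,l[:,1]-23)
    best=min((least_squares(res,[t[0]+i,t[1]+j,-15],loss='soft_l1',f_scale=1.) for i in(-3,0,3) for j in(0,4)),key=lambda r:r.cost)
    print('disp side frame',best.x.round(2),'rms',np.sqrt(np.mean(best.fun**2)).round(2),len(P))
    sp=W[near&red&(W[...,2]<zb+12)&(W[...,2]>zb-12)]
    f=least_squares(lambda q:np.hypot(sp[:,0]-q[0],sp[:,1]-q[1])-19,t[:2]+[0,3],loss='soft_l1'); print('spout circ',f.x.round(2),len(sp),np.percentile(sp[:,2],[1,5]).round(1))
    # gourd: outer body, R varies with z -> use rim outer band and widest band, camera-facing side
    org=near&(hsv[...,0]>=5)&(hsv[...,0]<=15)&(hsv[...,1]>130)
    c=np.array([268,821]);c0=np.array([527.4,311]);dr=(c-c0)/np.linalg.norm(c-c0)
    out=org&(((W[...,:2]-c0)@dr)>5)
    def bandfit(z0,z1,Rr=None):
        Q=W[out&(W[...,2]>z0)&(W[...,2]<z1)]; 
        Q=Q[np.hypot(*(Q[:,:2]-c0).T)>31]
        k=least_squares(lambda q:np.hypot(Q[:,0]-q[0],Q[:,1]-q[1])-q[2]-q[3]*(Q[:,2]-(z0+z1)/2),[*c0,36,0],loss='soft_l1'); return k.x.round(2),len(Q)
    for b in((90,100),(80,92),(65,80),(50,65)): print(b,*bandfit(*b))
    g=W[org&(W[...,2]>99)&(W[...,2]<108)]; g=g[np.hypot(*(g[:,:2]-c0).T)>26]
    k=least_squares(lambda q:np.hypot(g[:,0]-q[0],g[:,1]-q[1])-32,c0,loss='soft_l1'); print('rim',k.x.round(2),len(g),np.percentile(g[:,2],[50,90]).round(1))
run()
E
python3 m.py
```

```text
[527.64 308.99 180.31] [-3.1413e+00 -5.0000e-04 -2.6670e-01]
disp side frame [527.88 310.28 -15.26] rms 0.74 615
spout circ [527.93 310.2 ] 34 [139.6 140.1]
(90, 100) [ 5.2831e+02  3.0909e+02  3.5600e+01 -2.3000e-01] 172
(80, 92) [ 5.2836e+02  3.0896e+02  3.7880e+01 -2.5000e-01] 219
(65, 80) [ 5.2834e+02  3.0890e+02  4.0960e+01 -1.8000e-01] 256
(50, 65) [5.2826e+02 3.0897e+02 4.1110e+01 6.0000e-02] 173
rim [527.75 310.5 ] 186 [102.3 103.2]
```

```bash
python3 plan.py '[[527.7,308.2,160.4,-15.3]]'; python3 - <<'E'
from h import *
p,d=load('side');W=cloud('side',d);h=cv2.cvtColor(p,cv2.COLOR_RGB2HSV)
m=(np.hypot(W[...,0]-527,W[...,1]-309)<27)&(W[...,2]>222)&(W[...,2]<245)&(p.min(2)>130); print(m.sum(),np.percentile(W[m][:,2],[25,50,75,90]))
E
```

```text
[527.7 308.2 160.4 -15.3] -> [0.001, 0.002, 0.065] 0.0 
132 [232.90476681 233.56307915 234.01854004 234.39962449]
```

>>> {"name": "play_rows", "arguments": {
  "series": [0,0.001,0.015,0,0,0,0,0.001,0.002,0.03,0,0,0,0,0.001,0.002,0.045,0,0,0,0,0.001,0.002,0.058,0,0,0,0,0.001,0.002,0.065,0,0,0,0,0.001,0.002,0.065,0,0,0,0,0.001,0.002,0.065,0,0,0,0,0.001,0.002,0.065,0,0,0,0]
}}

```text
clock: 17.6
tcp_pos: [527.8, 308.3, 160.7]
tcp_rot: [-3.141, -0.0, -0.267]
wrist_force: [0.2, -0.3, -2.8]
opening: 0.488
grasp_force: 25.0
```

```bash
python3 m.py; python3 - <<'E'
from h import *
p,d=load('side');W=cloud('side',d)
m=(np.hypot(W[...,0]-527,W[...,1]-309)<27)&(W[...,2]>204)&(W[...,2]<226)&(p.min(2)>130); print('cap',m.sum(),np.percentile(W[m][:,2],[25,50,75]))
s=arm.get_state(); print(s['clock'],s['wrist_force'],abs(s['qd']).max())
cv2.imwrite('pics/k5.png',cv2.resize(p[100:384,100:400,::-1],(600,568),interpolation=2))
E
```

```text
[527.73 308.24 160.66] [-3.1414e+00 -3.0000e-04 -2.6680e-01]
disp side frame [527.75 309.54 -15.06] rms 0.89 587
spout circ [527.71 309.22] 32 [118.9 119. ]
(90, 100) [ 5.2828e+02  3.0910e+02  3.5580e+01 -2.5000e-01] 179
(80, 92) [ 5.2837e+02  3.0884e+02  3.7960e+01 -2.4000e-01] 217
(65, 80) [ 5.2835e+02  3.0899e+02  4.0920e+01 -1.9000e-01] 252
(50, 65) [5.2829e+02 3.0901e+02 4.1050e+01 5.0000e-02] 177
rim [527.61 310.52] 164 [102.3 102.9]
cap 136 [212.86844175 213.65168731 214.2837758 ]
17.8 [-0.36270943  0.59373106 -2.77629869] 0.0014272094776816185
```

View pics/k5.png

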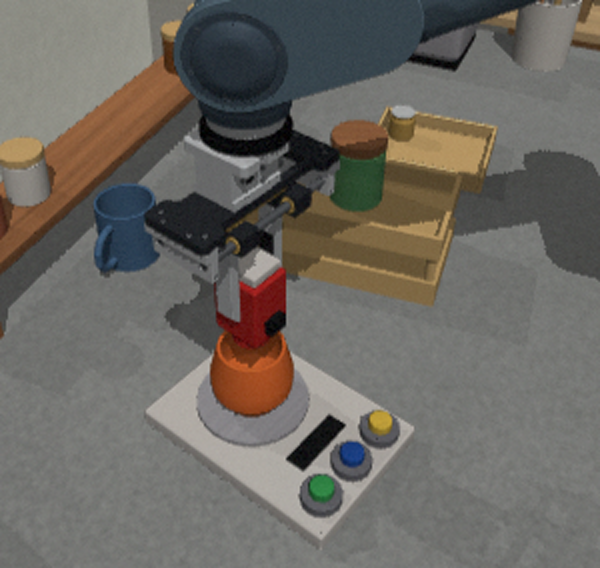

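The spout is centred within about 1 mm and sits about 15 mm above the rim. The latch at (275,322) faces the keys, the keys are back up, everything else is in place and the arm is still.

```bash
python3 -c "
from rig import arm
print(arm.sign_off())"
```

```text
the job is handed in; nothing more can be done
None
```

The job is handed in: I pressed green, blue and yellow fully in that order, and the dispenser is held upright about 15 mm above the gourd's mouth, centred to about 1 mm, with its latch towards the keys (about 18 s of the 69 s used).

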